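Set the shaker's drive pulley to its mark and pin it

TASK

The orbital shaker is open for a new drive belt. Turn the large pulley by its rim until the engraved mark faces the fixed pointer; then take the locking pin from its parking boss, put it through the lock hole in the pulley and, pressing only gently, ease the pulley a little either way with the pin until it drops into the index block below, fully home. Let go of it there, and do not force the pin or disturb the reagent bottle, the flask or the wrench.

Things in the scene. Friction and masses are not known exactly. Their poses are not given: they have to be found in the camera images.
- shaker: the open orbital shaker, fixed: grey base casting 350 x 380 mm, top face 22 mm above the bench, white control housing (88 mm high) along its +x side. Origin at bench level on the pulley's upright axis; z up, +x towards housing and pointer, +y towards the parking boss. At its corners, 175 mm from the axis, three idler cranks and a motor pulley (up to 48 mm wide, 78 mm high)
- pulley (a joint): angle of the large pulley about its upright axis, rad: 0 when the mark faces the pointer, growing anticlockwise seen from above. It turns stiffly (about 0.4 N m of friction), stays where it is left, and may be turned either way.
- rim: raised rim of the large aluminium toothed pulley, turning with it; origin on the axis at bench level, +x through the mark, z up. Outside diameter 220 mm, inside 186 mm (17 mm thick), top 70 mm and underside 38 mm above the bench. Web inside: top 52 mm above the bench, 10 mm thick, clear but for what stands within 50 mm of the axis (counterweight 65 mm high, eccentric shaft 86 mm high)
- mark (a point): outer end of the engraved mark on the rim's top face, 110 mm from the axis: a thin dark radial line 3 mm wide, running on down the toothed outside
- pointer (a point): the tip of the fixed steel pointer, a flat pointed blade level with the rim's top face and 3.5 mm outside it, on the control housing's side
- lock_hole (a point): centre, on the web's top face, of the only hole in the web: 12 mm across, going right through, 80 mm from the axis and a quarter turn clockwise (from above) from the mark
- slot (a point): where the index block's hole nominally lies, on the block's top face, 38 mm above the bench, hidden under the pulley: below the lock hole when the mark faces the pointer. The block (hole 11.2 mm along that path, 15 mm across it) is clamped by hand, so its hole is up to 5 mm off this point either way along the shaker's x, which is along the lock hole's path; only feel tells where
- parking (a point): centre of the mouth of the parking hole: an 11.5 mm hole in a 34 mm square boss, its top 52 mm above the bench, 150 mm from the pulley's axis on the shaker's +y side
- pin: loose locking pin, 85 mm, 70 g, upright in the parking boss; origin at its lower tip, z up. Steel shank 10 mm across, 27 mm long, tip chamfered 1 mm; shoulder 20 mm across, 6 mm thick; black round handle 18 mm across, 52 mm long. Fully home its shoulder rests on the web, its tip 25 mm above the bench; standing on top of the index block its tip is at 38 mm. Over 30 N on it is forcing it
- pin_handle (a point): centre of the pin's handle, on its axis, 59 mm above its tip
- pin_tip (a point): centre of the pin's lower end
- reagent_bottle: amber glass bottle with a black cap, 86 mm across, 170 mm high, on the bench; leave it alone
- flask: conical glass flask, 82 mm across, 130 mm high, on the bench; leave it alone
- wrench: steel wrench 160 mm long lying on the bench; leave it alone

How it is judged:
By the outcome, as a careful person would: the job done as asked, in the order asked, and still so for the second after the job is handed in, with the robot touching nothing.
It also fails if it takes over 72 s, if anything falls off the work surface, if the arm or the gripper's body presses on something with over 40 N, if the wrist force passes 120 N, or if a joint passes its speed limit or range.

ROBOT

A 6-joint arm with a two-finger parallel gripper is mounted at the origin on the work surface. World frame = base frame: x ahead of the robot, y to its left, z up, the work surface at z = 0. Lengths are in m, angles in rad, forces in N, time in s.
With the tool pointing down it reaches from about 0.35 to 0.775 m from the base axis. Payload 7.3 kg.
Tool frame: the origin (TCP) lies midway between the tips of the shut fingers; the grasp point (between the pads) lies 19 mm behind it (robot.tcp_to_grasp is the distance from the TCP to the grasp point, in m); z points along the fingers, y is the direction in which the jaws open and shut (so a half turn about z gives the same grasp; the last joint's range is limited). The gripper opens to 92 mm and grips with 3 to 60 N. Pads are 19 mm wide; open, the fingers measure 130 mm over their backs; the gripper's body (75 mm by 190 mm) begins 47 mm behind the grasp point.
Start: joints at [-1.324, 0.342, 1.524, -0, 1.275, -0.146], TCP at [0.201, -0.485, 0.227] pointing down, gripper open.
Joint ranges: [-2.53, 2.53], [-0.77, 2.02], [0.04, 2.7], [-1, 4.14], [0.28, 2.66], [-3.11, 3.11]. Speed limits (rad/s): [2.57, 2.57, 3.14, 3.14, 3.14, 3.14].

INTERFACE

Orientations are given as [roll, pitch, yaw] about the fixed x, y, z axes, in that order (R = Rz(yaw) Ry(pitch) Rx(roll)).
In Python, from cell import status, read_camera, camera_info, ticket, robot gives the robot as it stands.
- The arm moves only by the tool jog_arm, never from a script. Its argument "plan" is a list that holds one entry, the list of rows, each a list of 7 numbers: the shift along the tool's x, y, z each as a share of 0.05 m, from -1 to 1, then the turn, a rotation vector about the tool's x, y, z each as a share of 0.15 rad, from -1 to 1, then the opening, from 0 (shut) to 1 (fully open). In form: [[[x, y, z, wx, wy, wz, hand], ...]]. A call has 1 to 20 rows; each row shifts and turns the commanded pose from where the row before left it, along the tool's axes as they then stand; what a row does not reach is not made up. A row lasts 1/8 s, in which the tool goes at most 62.5 mm and 10.7 degrees, less where a joint would pass 70% of its speed; a pose out of reach is approached as far as the arm can. A call with a number of a shift or a turn outside -1 to 1 is refused whole. A call with a gripper value outside its range is refused whole. The fingers move at their own pace and stop on an object; "squeeze" is the grip in N (left out, the last holds). Time passes only in rows, so rows that do not move let the fingers close. It gives the time, the measured TCP pose, the force and the opening at its end, in the units of the state.
- status.observe(): the state, without advancing time (a new reading comes with each control period).
- read_camera(name): name is "side" or "top"; returns (picture, depth): 400x640x3 uint8, red, green, blue; 400x640 float32, m along the optical axis (not along the pixel's ray), 0 where there is no reading.
- camera_info(name): a dict with "mtx" (3x3 intrinsics, pixels), "world_to_cam" (4x4, takes a point from world to camera coordinates). Camera axes: x right, y down, z forward; pixel columns grow to the right and rows downward; lengths in m; the calibration is good to about 2 mm. A picture is of the moment at which its call begins. camera_info takes no time and is no camera call.
- ticket.hand_in(): hands the job in, once; it reports no verdict.
The state is a dict: "time": time; "qpos": joint angles; "qvel": joint speeds; "joint_efforts": joint torques, N m; "tool_pos": TCP position; "tool_rot": TCP orientation; "contact_force": force on the tool from outside, world axes, zero at the start; "torque": the same for the moment, N m; "opening": finger opening in m.
Only numpy, scipy, OpenCV 4.12 (cv2) and the standard library are available. Lean on these libraries where they do the work, as an engineer would, in place of code of your own. Each camera call takes 0.05 s, during which the arm holds its last target.

## Working session

There is one attempt and no reset: what is moved stays moved. The work goes in short steps, Python scripts to look and compute and a tool call to move; the robot and the scene stay as the last step left them, time stands still between calls to the robot, and variables do not carry over. Pictures are saved under pics/ and viewed, and the job is handed in when it is done.

Besides the shell and the picture viewer there is one more tool, called after ">>>" as name([rows], argument=value, ...), one row to a line, values as JSON. jog_arm: Moves the arm, as the interface text tells. Its arguments: {"type":"object","properties":{"plan":{"type":"array"},"squeeze":{"type":"number"}},"required":["plan"]}

```bash
ls; mkdir -p pics; cat > h.py <<'E'
import numpy as np, cv2
from cell import status, read_camera, camera_info, ticket, robot
def cast(name,u,v,z):
    c=camera_info(name);K=np.array(c["mtx"]);T=np.array(c["world_to_cam"]);R=T[:3,:3];t=T[:3,3]
    o=-R.T@t; d=R.T@np.linalg.inv(K)@np.array([u,v,1.]); return o+d*(z-o[2])/d[2]
def proj(name,p):
    c=camera_info(name);K=np.array(c["mtx"]);T=np.array(c["world_to_cam"]);q=K@(T[:3,:3]@np.array(p)+T[:3,3]);return q[:2]/q[2]
def pts(name,depth):
    c=camera_info(name);K=np.array(c["mtx"]);T=np.array(c["world_to_cam"])
    v,u=np.mgrid[0:depth.shape[0],0:depth.shape[1]]
    q=np.stack([(u-K[0,2])/K[0,0]*depth,(v-K[1,2])/K[1,1]*depth,depth],-1)
    return (q-T[:3,3])@T[:3,:3]
E
python3 - <<'E'
from h import *
for n in("top","side"):
    im,d=read_camera(n);cv2.imwrite(f"pics/{n}0.png",im[:,:,::-1]);np.savez(f"{n}0.npz",im=im,d=d)
    c=camera_info(n);T=np.array(c["world_to_cam"]);print(n,c["mtx"],-T[:3,:3].T@T[:3,3],T[:3,:3])
s=status.observe();print(s);print([x for x in dir(robot) if x[0]!='_'])
E
```

```text
pics
top [[445.49034584   0.         320.3457944 ]
 [  0.         445.49034584 208.40577371]
 [  0.           0.           1.        ]] [0.42773225 0.01592534 1.35438623] [[-0.02443241 -0.99970035 -0.0015039 ]
 [-0.99343824  0.02444744 -0.11172637]
 [ 0.11172966 -0.00123571 -0.99373787]]
side [[387.24502638   0.         317.23365247]
 [  0.         387.24502638 196.34082531]
 [  0.           0.           1.        ]] [ 0.43193348 -0.80217886  0.5486535 ] [[ 0.98916777 -0.14678341 -0.0013259 ]
 [-0.07123909 -0.47214069 -0.87863995]
 [ 0.12834375  0.86921677 -0.47748307]]
{'time': 0.1, 'qpos': array([-1.32402829e+00,  3.42685284e-01,  1.52491023e+00, -1.94113609e-06,
        1.27538336e+00, -1.45997842e-01]), 'qvel': array([ 0.00174006, -0.00105912, -0.00168596,  0.00024748,  0.00150713,
       -0.00086464]), 'joint_efforts': array([ 1.35800747e-03, -4.32005131e+01, -2.44694227e+01,  7.19212834e-02,
        5.25828637e-02, -5.97526491e-05]), 'tool_pos': array([ 0.20087513, -0.4846687 ,  0.22610165]), 'tool_rot': array([-3.14022092e+00, -1.99829547e-04,  3.92766313e-01]), 'contact_force': array([0.84554731, 0.26542542, 0.06920862]), 'torque': array([-0.05899188, -0.04004654, -0.01581096]), 'opening': 0.0914475488460872}
['IKError', 'tcp_to_grasp']
```

View pics/top0.png

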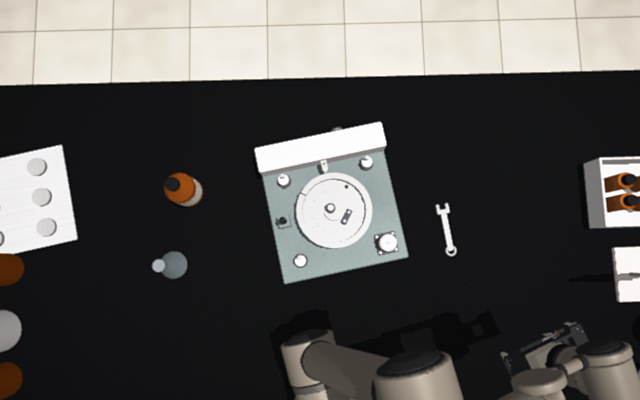

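View pics/side0.png

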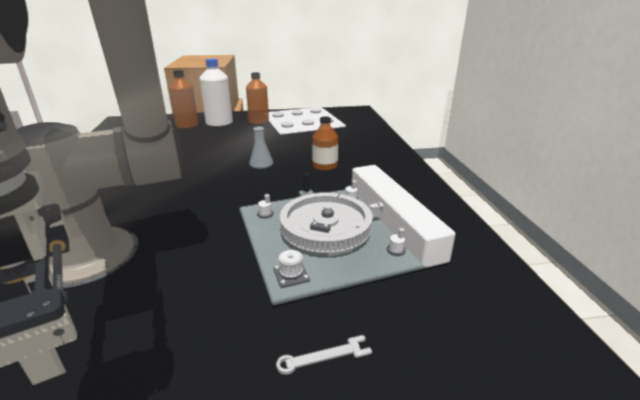

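```bash
python3 - <<'E'
from h import *
a=np.load("top0.npz");im=a["im"]
cv2.imwrite("pics/top0z.png",cv2.resize(im[115:290,245:415,::-1],None,fx=4,fy=4,interpolation=cv2.INTER_CUBIC)[:600])
P=pts("top",a["d"])
m=(P[...,2]>.060)&(P[...,2]<.078)
m[:, :280]=0;m[:,390:]=0;m[:165]=0;m[255:]=0
x=P[m];print(len(x))
# ring fit
from scipy.optimize import least_squares
b=x[:,:2]
c0=cast("top",334,211,.07)[:2];r=np.linalg.norm(b-c0,axis=1);b=b[(r>.085)&(r<.115)];print(len(b))
f=least_squares(lambda c:np.linalg.norm(b-c,axis=1)-.1015,c0,loss="soft_l1",f_scale=.004);print(c0,f.x,np.std(f.fun))
gray=im.mean(2)
E
```

```text
1886
1328
[ 0.56360034 -0.02506148] [ 0.56698363 -0.0246751 ] 0.005110667435829451
```

View pics/top0z.png

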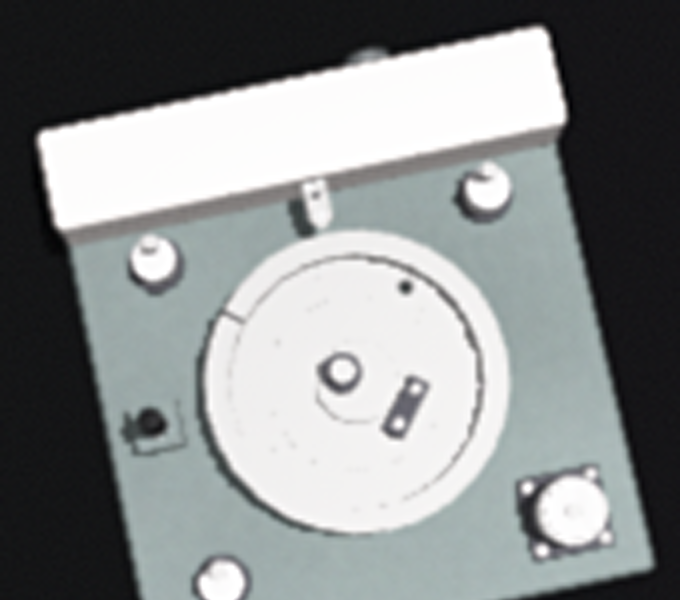

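```bash
cat >> h.py <<'E'
def circle(im,c0):
    # rim's outer circle on z=.070: bright->teal transition along radial rays
    from scipy.optimize import least_squares
    g=im.astype(float).min(2) if 0 else im[...,0].astype(np.float32)
    out=[]
    for a in np.arange(0,2*np.pi,np.pi/60):
        rs=np.arange(.100,.122,.0005)
        uv=np.array([proj("top",[c0[0]+r*np.cos(a),c0[1]+r*np.sin(a),.07]) for r in rs],np.float32)
        s=cv2.remap(g,uv[None,:,0],uv[None,:,1],cv2.INTER_LINEAR)[0]
        i=np.argmin(np.diff(s)); 
        if 2<i<len(rs)-4 and s[i-2]-s[i+3]>50: out.append([c0[0]+(rs[i]+.00025)*np.cos(a),c0[1]+(rs[i]+.00025)*np.sin(a)])
    b=np.array(out)
    f=least_squares(lambda p:np.linalg.norm(b-p[:2],axis=1)-p[2],[*c0,.11],loss="soft_l1",f_scale=.001)
    return f.x,len(b),np.median(abs(f.fun))
E
python3 - <<'E'
from h import *
a=np.load("top0.npz");im=a["im"]
c=np.array([.5655,-.025])
for _ in range(3):
    f,n,s=circle(im,c[:2]);c=f;print(f,n,s)
c=c[:2]
Z=lambda x,y,z:cast("top",245+(x+.5)/4-.5,115+(y+.5)/4-.5,z)[:2]
pt={'mark_o':Z(221,310,.07),'mark_i':Z(241,323,.07),'pointer':Z(318,232,.07),'hole':Z(405,287,.052),'pinhandle_top':Z(151,419,.137-.027+0),'shaft':Z(341,372,.086)}
for k,p in pt.items():
    d=p-c;print(k,p,np.hypot(*d),np.degrees(np.arctan2(d[1],d[0])))
print("axis px",proj("top",[*c,.07]))
s=np.load("side0.npz")
for nm,z in(('pt',.07),):print(proj("side",[*pt['pointer'],z]),proj("side",[*c,.086]))
cv2.imwrite("pics/side0z.png",cv2.resize(s["im"][170:310,235:435,::-1],None,fx=4,fy=4,interpolation=cv2.INTER_CUBIC))
E
```

```text
Traceback (most recent call last):
  File "h.py", line 20, in circle
    uv=np.array([proj("top",[c0[0]+r*np.cos(a),c0[1]+r*np.sin(a),.07]) for r in rs],np.float32)
                 ~~~~^^^^^^^^^^^^^^^^^^^^^^^^^^^^^^^^^^^^^^^^^^^^^^^^^
  File "h.py", line 7, in proj
    c=camera_info(name);K=np.array(c["mtx"]);T=np.array(c["world_to_cam"]);q=K@(T[:3,:3]@np.array(p)+T[:3,3]);return q[:2]/q[2]
ValueError: time passes only in moves, steps and waits
```

```bash
python3 - <<'E'
import re
s=open("h.py").read()
s=s.replace("from cell import status, read_camera, camera_info, ticket, robot","from cell import status, read_camera, camera_info as _ci, ticket, robot\nimport functools\ncamera_info=functools.lru_cache(_ci)")
open("h.py","w").write(s)
E
cat > m0.py <<'E'
from h import *
a=np.load("top0.npz");im=a["im"]
c=np.array([.5655,-.025])
for _ in range(3):
    f,n,s=circle(im,c[:2]);c=f;print(f,n,s)
c=c[:2]
Z=lambda x,y,z:cast("top",245+(x+.5)/4-.5,115+(y+.5)/4-.5,z)[:2]
pt={'mark_o':Z(221,310,.07),'mark_i':Z(241,323,.07),'pointer':Z(318,232,.07),'hole':Z(405,287,.052),'pinhandle_top':Z(151,419,.110),'shaft':Z(341,372,.086)}
for k,p in pt.items():
    d=p-c;print(k,p,np.hypot(*d),np.degrees(np.arctan2(d[1],d[0])))
print("axis px",proj("top",[*c,.07]))
s=np.load("side0.npz")
for nm,z in(('pt',.07),):print(proj("side",[*pt['pointer'],z]),proj("side",[*c,.086]))
cv2.imwrite("pics/side0z.png",cv2.resize(s["im"][170:310,235:435,::-1],None,fx=4,fy=4,interpolation=cv2.INTER_CUBIC))
E
python3 m0.py
```

```text
[ 0.56783423 -0.02414849  0.11033966] 43 0.0006095557860062856
[ 0.56777717 -0.02428954  0.110168  ] 43 0.000358521935492101
[ 0.56727213 -0.02404534  0.10987256] 41 0.0005861160763737105
mark_o [0.62132525 0.07278416] 0.11089495639806031 60.828439526439574
mark_i [0.61140842 0.05841716] 0.09353114332101393 61.843035475843855
pointer [0.67725057 0.00069183] 0.11272614891453821 12.676425120425385
hole [ 0.63786685 -0.06279169] 0.08052883524239265 -28.760459051903357
pinhandle_top [0.53932537 0.12155299] 0.14825618036256294 100.86544359663917
shaft [ 0.57192066 -0.0130054 ] 0.011978690334889292 67.16576097672736
axis px [333.61447111 209.74997782]
[367.94701711 206.0512326 ] [325.8151819  208.82042391]
```

View pics/side0z.png

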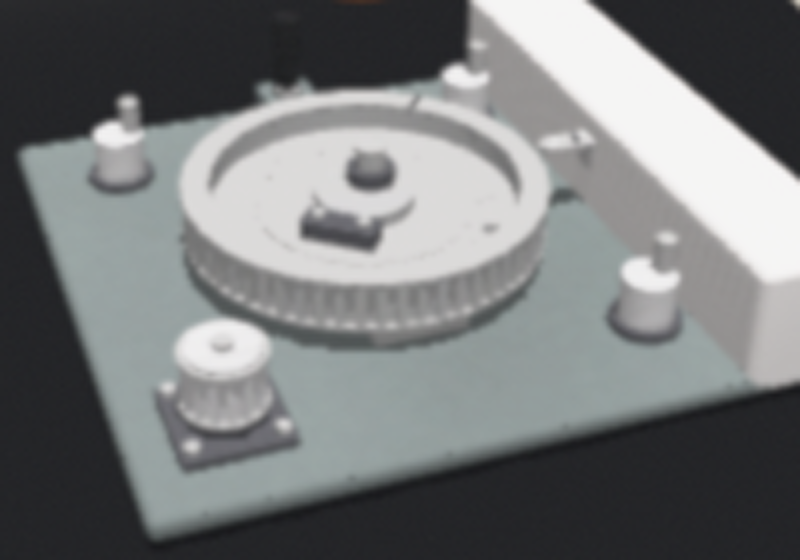

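```bash
python3 - <<'E'
from h import *
a=np.load("top0.npz");im=a["im"].astype(int);P=pts("top",a["d"])
# housing far & near edges: saturated white mask
w=(im.min(2)>235);w[:115]=0;w[185:]=0;w[:,:245]=0;w[:,400:]=0
n,l,st,ce=cv2.connectedComponentsWithStats(w.astype(np.uint8))
i=1+np.argmax(st[1:,4]);cnt,_=cv2.findContours((l==i).astype(np.uint8),0,1)
print(st[i])
# top edge (first row per column)
cols=np.arange(265,375)
up=[];dn=[]
for u in cols:
    r=np.where(l[:,u]==i)[0]; up.append(cast("top",u,r[0]-.5,.088)[:2]); dn.append(cast("top",u,r[-1]+.5,.088)[:2])
for b in(np.array(up),np.array(dn)):
    f=cv2.fitLine(b.astype(np.float32),cv2.DIST_HUBER,0,.001,.001).ravel();print(np.degrees(np.arctan2(f[1],f[0])),f[2:])
# pin handle: dark blob
hsv=a["im"]
m=(hsv.max(2)<75).astype(np.uint8);m[:,:270]=0;m[:,292:]=0;m[:205]=0;m[235:]=0
n,l,st,ce=cv2.connectedComponentsWithStats(m);print(st,ce)
print(im[212:232,270:292].max(2))
s=np.load("side0.npz")["im"]
print(s[168:196,298:318].max(2))
E
```

```text
[ 255  123  131   49 3103]
-79.19919 [0.7873938  0.01135716]
-79.213486 [0.7143667  0.01312755]
[[     0      0    640    400 255918]
 [   276    217     10      8     44]
 [   270    218      4     17     38]] [[319.51381302 199.49209512]
 [281.18181818 220.77272727]
 [270.84210526 228.10526316]]
[[145 169 168 168 167 168 167 169 168 167 168 169 171 170 171 171 169 168
  168 169 168 170]
 [141 169 170 167 166 167 170 170 170 169 169 169 169 170 170 168 167 167
  167 166 168 171]
 [130 165 168 168 168 167 168 169 170 170 169 170 169 169 170 168 168 169
  164 161 168 172]
 [107 156 168 167 167 168 167 167 170 171 172 170 168 172 173 173 172 171
  158 144 162 170]
 [ 87 147 167 169 167 166 167 168 171 170 160 149 142 153 162 172 175 173
  162 147 165 171]
 [ 77 143 169 169 170 162 154 163 173 156 109  77  67  81 113 158 176 177
  166 154 167 171]
 [ 71 140 170 171 168 151 115 135 161 126  62  37  40  47  70 118 165 177
  167 150 160 169]
 [ 61 128 167 169 168 149  95 103 133  84  40  40  48  54  55  76 136 172
  172 153 148 164]
 [ 44 107 158 170 169 150  92  76  86  59  40  44  51  58
[... 2740 characters left out ...]
  40  40
   40  41]
 [ 39  39  40  40  40  36  35  35  36  38  38  44  50  47  41  40  40  39
   40  40]
 [ 41  43  47  50  49  42  36  33  34  36  43  63  78  69  50  41  39  41
   39  40]
 [ 48  63  78  89  88  68  52  44  39  42  59  91 114 106  76  49  41  40
   40  40]
 [ 61  91 119 135 130 105  91  76  62  71  98 125 141 137 110  71  50  49
   50  53]
 [ 65 104 140 153 145 127 125 113 104 114 139 153 152 155 141 109  89  90
   94 101]
 [ 59  93 129 149 148 132 128 133 141 148 154 158 163 176 175 162 153 157
  160 167]
 [ 54  78 108 136 154 152 149 157 169 178 183 189 198 209 211 210 208 209
  209 210]
 [ 60  82 109 141 168 183 190 196 205 211 214 215 216 218 218 217 216 214
  213 211]]
```

```bash
python3 - <<'E'
from h import *
a=np.load("top0.npz");im=a["im"]
c=np.array([.5673,-.0241]);y=np.radians(10.8)
k=6;x0,y0=280,150
z=cv2.resize(im[y0:y0+100,x0:x0+110,::-1],None,fx=k,fy=k,interpolation=cv2.INTER_CUBIC)
def P(p): 
    q=proj("top",p);return tuple(int(round(v)) for v in((q[0]-x0+.5)*k-.5,(q[1]-y0+.5)*k-.5))
for r in(.11,.093):
    for t in np.radians(np.arange(0,360,6)): cv2.circle(z,P([c[0]+r*np.cos(t),c[1]+r*np.sin(t),.07]),1,(0,0,255),-1)
cv2.line(z,P([*(c+.09*np.array([np.cos(y),np.sin(y)])),.07]),P([*(c+.1135*np.array([np.cos(y),np.sin(y)])),.07]),(255,0,0),1)
cv2.imwrite("pics/ov.png",z)
E
```

```text
(no output)
```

View pics/ov.png

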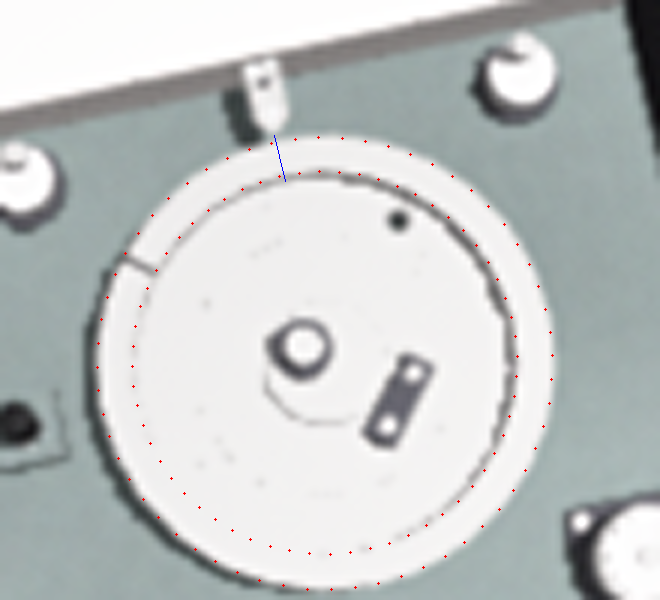

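>>> jog_arm([
  [[0.827, -0.562, 0, 0, 0, 0, 0.45], [0.827, -0.562, 0, 0, 0, 0, 0.45], [0.827, -0.562, 0, 0, 0, 0, 0.45], [0.827, -0.562, 0, 0, 0, 0, 0.45], [0.827, -0.562, 0, 0, 0, 0, 0.45], [0.827, -0.562, 0, 0, 0, 0, 0.45], [0.827, -0.562, 0, 0, 0, 0, 0.45], [0.827, -0.562, 0, 0, 0, 0, 0.45], [0.827, -0.562, 0, 0, 0, 0, 0.45], [0.827, -0.562, 0, 0, 0, 0, 0.45]],
])

```text
time: 1.35
tool_pos: [0.476, -0.0656, 0.2265]
tool_rot: [-3.142, 0.0, 0.393]
contact_force: [0.3, -0.1, -0.3]
opening: 0.0413
```

>>> jog_arm([
  [[0, 0, 0, 0, 0, -1, 0.45], [0, 0, 0, 0, 0, -1, 0.45], [0, 0, 0, 0, 0, -1, 0.45], [0, 0, 0, 0, 0, -1, 0.45], [0, 0, 0, 0, 0, -1, 0.45], [0, 0, 0, 0, 0, -1, 0.45], [0, 0, 0, 0, 0, -1, 0.45], [0, 0, 0, 0, 0, -1, 0.45], [0, 0, 0, 0, 0, -1, 0.45], [0, 0, 0, 0, 0, -1, 0.45], [0, 0, 0, 0, 0, -0.76, 0.45], [0, 0, 0, 0, 0, 0, 0.45]],
])

```text
time: 2.85
tool_pos: [0.4752, -0.0671, 0.2264]
tool_rot: [-3.141, -0.0, 2.006]
contact_force: [-0.7, -0.0, -0.1]
opening: 0.0413
```

>>> jog_arm([
  [[0, 0, 0.9, 0, 0, 0, 0.45], [0, 0, 0.9, 0, 0, 0, 0.45], [0, 0, 0.6, 0, 0, 0, 0.45], [0, 0, 0.4, 0, 0, 0, 0.45], [0, 0, 0.3, 0, 0, 0, 0.45], [0, 0, 0.25, 0, 0, 0, 0.45], [0, 0, 0, 0, 0, 0, 0.45]],
])

```text
time: 3.72
tool_pos: [0.4749, -0.067, 0.0585]
tool_rot: [-3.14, -0.001, 2.006]
contact_force: [1.0, 0.1, -0.4]
opening: 0.0411
```

>>> jog_arm([
  [[0, 0, 0, 0, 0, 0, 0], [0, 0, 0, 0, 0, 0, 0], [0, 0, 0, 0, 0, 0, 0], [0, 0, 0, 0, 0, 0, 0]],
], squeeze=25)

```text
time: 4.22
tool_pos: [0.4759, -0.0672, 0.0597]
tool_rot: [3.141, 0.001, 2.007]
contact_force: [0.5, 0.6, 2.6]
opening: 0.0167
```

>>> jog_arm([
  [[0.1275, 0.004, 0, 0, 0, 0.419, 0], [0.1275, 0.004, 0, 0, 0, 0.419, 0], [0.1275, 0.004, 0, 0, 0, 0.419, 0], [0.1275, 0.004, 0, 0, 0, 0.419, 0], [0.1275, 0.004, 0, 0, 0, 0.419, 0], [0.1275, 0.004, 0, 0, 0, 0.419, 0], [0.1275, 0.004, 0, 0, 0, 0.419, 0]],
])

```text
time: 5.1
tool_pos: [0.466, -0.0242, 0.0597]
tool_rot: [3.141, 0.001, 1.565]
contact_force: [-0.3, -2.3, 3.9]
opening: 0.017
```

>>> jog_arm([
  [[0.1275, 0.004, 0, 0, 0, 0.419, 0], [0.1275, 0.004, 0, 0, 0, 0.419, 0], [0.1275, 0.004, 0, 0, 0, 0.419, 0], [0.1275, 0.004, 0, 0, 0, 0.419, 0], [0.1275, 0.004, 0, 0, 0, 0.419, 0], [0.1275, 0.004, 0, 0, 0, 0.419, 0], [0.1275, 0.004, 0, 0, 0, 0.419, 0], [0, 0, 0, 0, 0, 0, 0]],
])

```text
time: 6.1
tool_pos: [0.4757, 0.0198, 0.0596]
tool_rot: [-3.142, -0.0, 1.127]
contact_force: [-1.3, 2.4, 5.6]
opening: 0.0168
```

```bash
cat > look.py <<'E'
import sys
from h import *
n=sys.argv[1]
im,d=read_camera("top");np.savez(f"top{n}.npz",im=im,d=d)
c=np.array([.5673,-.0241]);y=np.radians(10.8)
k=6;x0,y0=280,150
z=cv2.resize(im[y0:y0+100,x0:x0+110,::-1],None,fx=k,fy=k,interpolation=cv2.INTER_CUBIC)
cv2.imwrite(f"pics/look{n}.png",z)
# mark: sample ring gray at several radii
g=im.astype(np.float32).mean(2)
A=np.radians(np.arange(-60,120,.25)+10.8)
S=0
for r in(.0965,.099,.1015,.104,.1065):
    uv=np.array([proj("top",[c[0]+r*np.cos(t),c[1]+r*np.sin(t),.07]) for t in A],np.float32)
    S=S+cv2.remap(g,uv[None,:,0],uv[None,:,1],cv2.INTER_LINEAR)[0]/5
i=np.argmin(S);w=np.clip(np.median(S)-S,0,None);sl=slice(max(0,i-12),i+13)
print("mark rel angle deg",np.degrees((A[sl]*w[sl]).sum()/w[sl].sum())-10.8,S[i],np.median(S))
E
python3 look.py 1
```

```text
mark rel angle deg 92.75224415544153 120.569016 237.47253
```

View pics/look1.png

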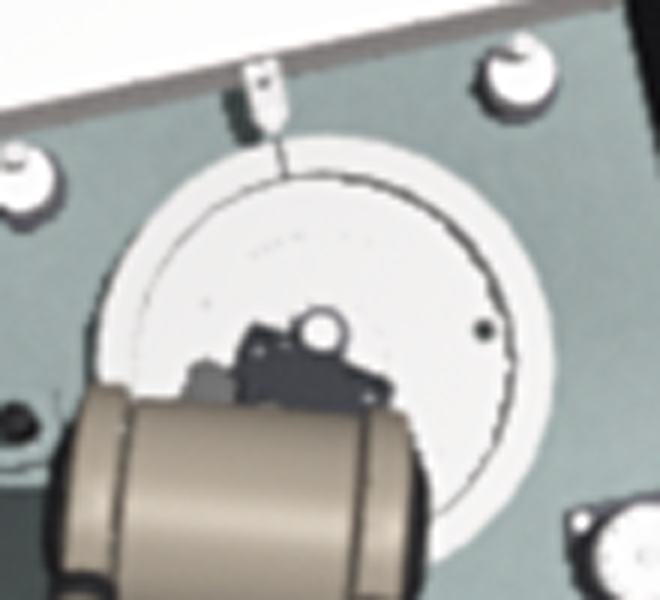

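```bash
python3 - <<'E'
from h import *
for nm,lo,hi in(("top0",30,70),("top1",-20,20)):
    im=np.load(nm+".npz")["im"];g=im.astype(np.float32).mean(2);c=np.array([.5673,-.0241])
    for r in(.097,.1,.103,.106):
        A=np.radians(np.arange(lo,hi,.25)+10.8)
        uv=np.array([proj("top",[c[0]+r*np.cos(t),c[1]+r*np.sin(t),.07]) for t in A],np.float32)
        S=cv2.remap(g,uv[None,:,0],uv[None,:,1],cv2.INTER_LINEAR)[0];i=np.argmin(S);w=np.clip(np.median(S)-S-5,0,None);sl=slice(max(0,i-12),i+13)
        print(nm,r,np.degrees((A[sl]*w[sl]).sum()/w[sl].sum())-10.8,S[i])
# pointer: bright width centroid at radii
im=np.load("top1.npz")["im"];g=im.astype(np.float32)[...,0]
for r in(.116,.12,.125,.13):
    A=np.radians(np.arange(-12,12,.1)+10.8)
    uv=np.array([proj("top",[c[0]+r*np.cos(t),c[1]+r*np.sin(t),.07]) for t in A],np.float32)
    S=cv2.remap(g,uv[None,:,0],uv[None,:,1],cv2.INTER_LINEAR)[0];m=S>195
    print(r,np.degrees(A[m].min())-10.8 if m.any() else 0,np.degrees(A[m].max())-10.8 if m.any() else 0)
# hole
g=im.mean(2);y,x=np.mgrid[195:215,353:367];w=np.clip(200-g[195:215,353:367],0,None);u=(x*w).sum()/w.sum();v=(y*w).sum()/w.sum()
p=cast("top",u,v,.052)[:2]-c;print(u,v,p+c,np.hypot(*p),np.degrees(np.arctan2(p[1],p[0]))-10.8)
E
```

```text
top0 0.097 50.161809971251756 167.8802
top0 0.1 50.184059340869496 155.09114
top0 0.103 50.223994253212496 171.02083
top0 0.106 50.227842042691876 148.52084
top1 0.097 -0.3977880736483126 169.28125
top1 0.1 -0.4245548936490522 177.45703
top1 0.103 -0.4778278746080691 166.46094
top1 0.106 -0.4145293486483297 160.5
0.116 -1.600000000000037 0.9999999999999538
0.12 -3.300000000000032 2.299999999999949
0.125 -4.100000000000028 3.099999999999948
0.13 -4.100000000000028 2.9999999999999467
362.28948592695974 203.6250290765294 [ 0.58528946 -0.10952918] 0.08730272361490383 -88.90853577532933
```

>>> jog_arm([
  [[0, 0, 0, 0, 0, 0, 0.45], [0, 0, 0, 0, 0, 0, 0.45], [0, 0, 0, 0, 0, 0, 0.45], [0, 0, -0.2, 0, 0, 0, 0.45], [0, 0, -0.8, 0, 0, 0, 0.45], [0, 0, -1, 0, 0, 0, 0.45], [0, 0, 0, 0, 0, -0.84, 0.45], [0, 0, 0, 0, 0, -0.84, 0.45], [0, 0, 0, 0, 0, -0.84, 0.45], [0, 0, 0, 0, 0, -0.84, 0.45], [0, 0, 0, 0, 0, -0.84, 0.45], [0, 0, 0, 0, 0, 0, 0.45]],
])

```text
time: 7.65
tool_pos: [0.4758, 0.0193, 0.1597]
tool_rot: [3.141, 0.0, 1.756]
contact_force: [-0.4, -0.6, -0.7]
opening: 0.0412
```

```bash
sed -i 's/arange(-60,120,.25)/arange(-20,20,.25)/' look.py; python3 look.py 2; python3 - <<'E'
import numpy as np
from h import status
s=status.observe();p=s["tool_pos"];w=s["tool_rot"][2];print(p,s["tool_rot"])
d=np.array([.5395,.1228])-p[:2]
print("tx",(d@[np.cos(w),np.sin(w)])/.05,"ty",(d@[np.sin(w),-np.cos(w)])/.05)
E
```

```text
mark rel angle deg -0.40794859762135083 172.39168 238.46292
[0.47584072 0.01929663 0.15966798] [3.14102359e+00 2.48465024e-04 1.75434701e+00]
tx 1.8029099435356228 ty 1.6296306982139357
```

View pics/look2.png

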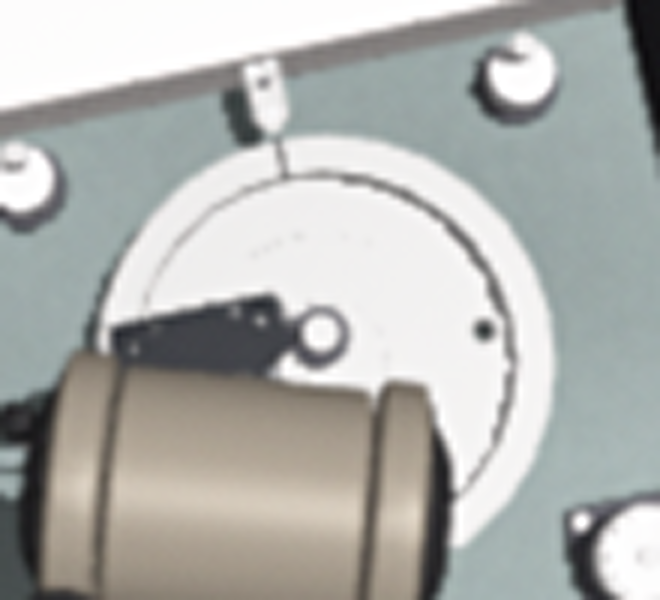

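>>> jog_arm([
  [[0.45, 0.407, 0, 0, 0, 0, 0.45], [0.45, 0.407, 0, 0, 0, 0, 0.45], [0.45, 0.407, 0, 0, 0, 0, 0.45], [0.45, 0.407, 0, 0, 0, 0, 0.45], [0, 0, 0, 0, 0, 0, 0.45], [0, 0, 0.4, 0, 0, 0, 0.45], [0, 0, 0.5, 0, 0, 0, 0.45], [0, 0, 0.5, 0, 0, 0, 0.45], [0, 0, 0.3, 0, 0, 0, 0.45], [0, 0, 0.2, 0, 0, 0, 0.45], [0, 0, 0, 0, 0, 0, 0.45]],
])

```text
time: 9.07
tool_pos: [0.5389, 0.1226, 0.064]
tool_rot: [-3.141, 0.0, 1.756]
contact_force: [0.3, 0.2, 0.5]
opening: 0.0414
```

```bash
python3 - <<'E'
from h import *
im,d=read_camera("side");np.savez("side3.npz",im=im,d=d)
cv2.imwrite("pics/side3.png",cv2.resize(im[120:240,235:395,::-1],None,fx=5,fy=5,interpolation=cv2.INTER_CUBIC))
s=status.observe();print(s["tool_pos"],s["contact_force"])
E
```

```text
[0.5393226  0.12272541 0.06452662] [-0.37086844 -0.1110263   0.78835125]
```

View pics/side3.png

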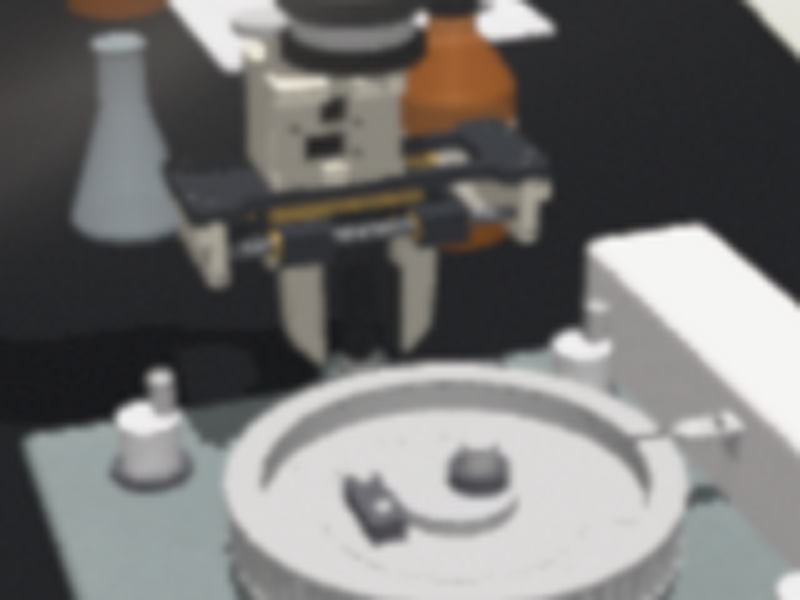

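The black handle sits between the fingers (tips near (325,355) and (405,345), handle about (358,310)), so I'll close gently.

>>> jog_arm([
  [[0, 0, 0, 0, 0, 0, 0], [0, 0, 0, 0, 0, 0, 0], [0, 0, 0, 0, 0, 0, 0], [0, 0, 0, 0, 0, 0, 0]],
], squeeze=6)

```text
time: 9.62
tool_pos: [0.5393, 0.1228, 0.0645]
tool_rot: [3.141, 0.0, 1.757]
contact_force: [-0.4, 0.0, 2.5]
opening: 0.0177
```

>>> jog_arm([
  [[0, 0, 0, 0, 0, 0, 0], [0, 0, 0, 0, 0, 0, 0], [0, 0, -0.1, 0, 0, 0, 0], [0, 0, -0.2, 0, 0, 0, 0]],
], squeeze=20)

```text
time: 10.12
tool_pos: [0.5387, 0.1227, 0.0791]
tool_rot: [-3.14, -0.0, 1.757]
contact_force: [-0.7, 0.3, 0.3]
opening: 0.0175
```

>>> jog_arm([
  [[0, 0, -0.3, 0, 0, 0, 0], [0, 0, -0.5, 0, 0, 0, 0], [0, 0, -0.6, 0, 0, 0, 0], [0, 0, 0, 0, 0, 0, 0]],
])

```text
time: 10.62
tool_pos: [0.5407, 0.123, 0.1522]
tool_rot: [3.136, 0.001, 1.757]
contact_force: [0.7, 0.2, -1.6]
opening: 0.0178
```

```bash
python3 - <<'E'
from h import *
im,d=read_camera("side");np.savez("side4.npz",im=im,d=d)
cv2.imwrite("pics/side4.png",cv2.resize(im[100:240,235:395,::-1],None,fx=5,fy=5,interpolation=cv2.INTER_CUBIC)[100:])
s=status.observe();print(s["tool_pos"],s["contact_force"],s["opening"])
w=s["tool_rot"][2];print(w, proj("side",[*s["tool_pos"]])) 
for yaw in(10.35,10.6,10.85):
    y=np.radians(yaw);d=.23*np.array([np.sin(y),-np.cos(y)]);print(yaw,d,d@[np.cos(w),np.sin(w)]/.05,d@[np.sin(w),-np.cos(w)]/.05)
E
```

```text
[0.53962742 0.12285037 0.15044978] [ 0.09765135  1.12423309 -1.69397179] 0.017457919248908736
1.7569672816984419 [306.19895216 160.02220397]
10.35 [ 0.04132197 -0.22625758] -4.599929679947952 -0.025435006072975486
10.6 [ 0.04230881 -0.22607513] -4.599996872730883 -0.0053638480683510835
10.85 [ 0.04329484 -0.22588837] -4.59997648820411 0.014707412056208284
```

View pics/side4.png

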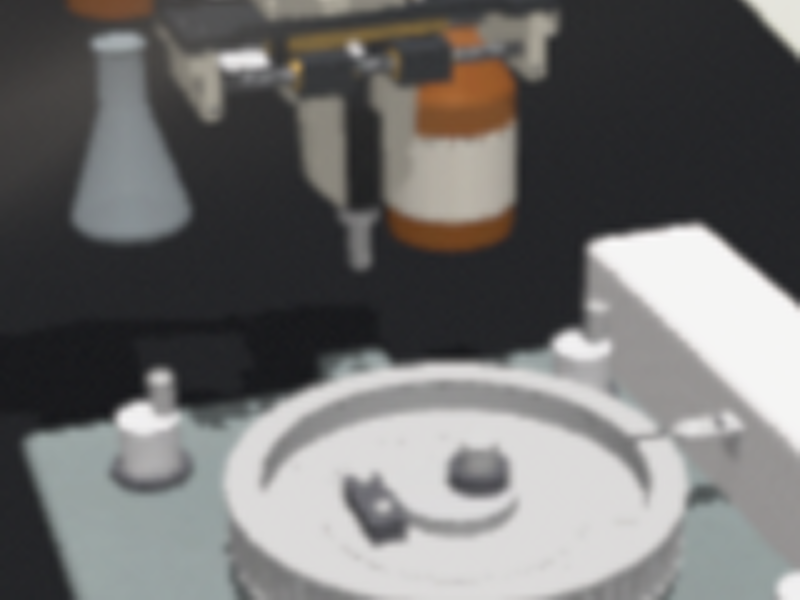

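>>> jog_arm([
  [[-0.5, 0, 0, 0, 0, 0, 0], [-0.6, 0, 0, 0, 0, 0, 0], [-0.6, 0, 0, 0, 0, 0, 0], [-0.6, 0, 0, 0, 0, 0, 0], [-0.6, 0, 0, 0, 0, 0, 0], [-0.6, 0, 0, 0, 0, 0, 0], [-0.6, 0, 0, 0, 0, 0, 0], [-0.5, 0, 0, 0, 0, 0, 0], [0, 0, 0.3, 0, 0, 0, 0], [0, 0, 0.3, 0, 0, 0, 0], [0, 0, 0, 0, 0, 0, 0]],
])

```text
time: 12.05
tool_pos: [0.5802, -0.1018, 0.1168]
tool_rot: [-3.137, -0.002, 1.758]
contact_force: [-0.7, 0.4, -1.0]
opening: 0.0176
```

```bash
python3 - <<'E'
from h import *
im,d=read_camera("side");np.savez("side5.npz",im=im,d=d)
cv2.imwrite("pics/side5.png",cv2.resize(im[140:260,275:395,::-1],None,fx=5,fy=5,interpolation=cv2.INTER_CUBIC))
im2,d2=read_camera("top");np.savez("top5.npz",im=im2,d=d2)
cv2.imwrite("pics/top5.png",cv2.resize(im2[150:250,280:390,::-1],None,fx=6,fy=6,interpolation=cv2.INTER_CUBIC))
s=status.observe();t=s["tool_pos"];print(t,s["contact_force"],s["opening"])
y=np.radians(10.6);c=np.array([.5673,-.0241]);h=c+.08*np.array([np.sin(y),-np.cos(y)]);print("hole est",h)
f=lambda p:((np.array(p)-[275,140]+.5)*5-.5).round()
print("side zoom: hole",f(proj("side",[*h,.052])),"tip",f(proj("side",[t[0],t[1],t[2]-.0395])))
for z in (480,484,488):
    print(cast("top",280+(z+.5)/6-.5,150+329.5/6-.5,.052)[:2])
E
```

```text
[ 0.58147169 -0.10230172  0.11881116] [0.13876779 0.01488547 0.18869293] 0.017383398282948437
hole est [ 0.58201611 -0.10273483]
side zoom: hole [317. 498.] tip [317. 446.]
[ 0.58313842 -0.10148243]
[ 0.58309011 -0.10344456]
[ 0.58304179 -0.10540668]
```

View pics/side5.png

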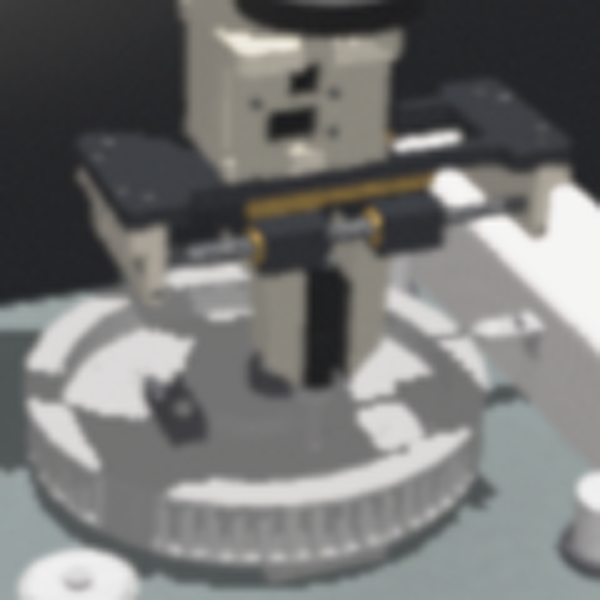

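View pics/top5.png

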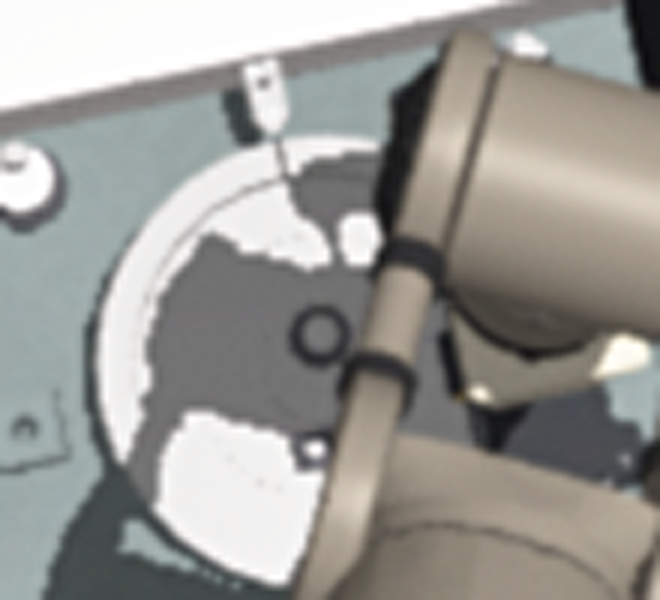

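```bash
python3 - <<'E'
from h import *
def dark(im,u0,v0,w=4,thr=None):
    g=im.astype(float).mean(2);u0,v0=int(round(u0)),int(round(v0));p=g[v0-w:v0+w+1,u0-w:u0+w+1];print(p.round().astype(int))
    y,x=np.mgrid[v0-w:v0+w+1,u0-w:u0+w+1];W=np.clip((thr or np.median(p)-20)-p,0,None);return (x*W).sum()/W.sum(),(y*W).sum()/W.sum()
a=np.load("top2.npz")["im"];b=np.load("top5.npz")["im"]
h=dark(a,360.3,204.4,3);k=dark(b,283.8,221,3)
H=cast("top",*h,.052)[:2];K=cast("top",*k,.052)[:2];print(h,k,H,K,H-K,np.hypot(*(H-K)),np.degrees(np.arctan2(*(H-K)[::-1]))+90)
print("grasp->tool",status.observe()["tool_pos"][:2]-np.array([.5395,.1228]))
E
```

```text
[[242 243 244 246 241 179 119]
 [243 244 239 236 239 224 168]
 [243 236 188 149 169 219 220]
 [241 217 127  71  98 181 221]
 [242 216 126  65  87 169 213]
 [243 236 186 131 150 210 227]
 [244 243 235 220 232 245 238]]
[[171 169 162 160 166 171 171]
 [170 155 130 125 145 164 171]
 [161 126  98  95 106 144 169]
 [154 116 119 128 105 139 168]
 [156 133 140 146 125 151 169]
 [165 157 156 158 154 166 170]
 [171 169 169 169 168 169 170]]
(np.float64(360.5886235072282), np.float64(204.1433060967945)) (np.float64(283.728362183755), np.float64(220.39680426098533)) [ 0.58387597 -0.10446918] [0.5414214  0.12255181] [ 0.04245457 -0.22702099] 0.23095653290390536 10.592378953497587
grasp->tool [ 0.04197169 -0.22510172]
```

>>> jog_arm([
  [[0, 0, 0, 0, 0, 0, 0], [0, 0, 0, 0, 0, 0, 0]],
])

```text
time: 12.4
tool_pos: [0.582, -0.1031, 0.1198]
tool_rot: [3.141, 0.001, 1.757]
contact_force: [-1.1, -0.1, 0.1]
opening: 0.0175
```

>>> jog_arm([
  [[0, 0, 0, 0, 0, 0, 0]],
])

```text
time: 12.52
tool_pos: [0.5818, -0.1032, 0.1196]
tool_rot: [3.141, 0.0, 1.757]
contact_force: [-0.7, 0.2, -0.8]
opening: 0.0178
```

>>> jog_arm([
  [[0, 0, 0.2, 0, 0, 0, 0], [0, 0, 0.2, 0, 0, 0, 0], [0, 0, 0.08, 0, 0, 0, 0], [0, 0, 0, 0, 0, 0, 0]],
])

```text
time: 13.02
tool_pos: [0.5814, -0.1032, 0.0946]
tool_rot: [-3.141, -0.0, 1.757]
contact_force: [0.5, -1.0, -0.9]
opening: 0.0173
```

>>> jog_arm([
  [[0, 0, 0.04, 0, 0, 0, 0], [0, 0, 0.04, 0, 0, 0, 0], [0, 0, 0.02, 0, 0, 0, 0], [0, 0, 0, 0, 0, 0, 0]],
])

```text
time: 13.52
tool_pos: [0.5816, -0.1032, 0.0902]
tool_rot: [-3.141, 0.0, 1.757]
contact_force: [-0.1, -0.2, -1.2]
opening: 0.0176
```

>>> jog_arm([
  [[0, 0, 0.04, 0, 0, 0, 0], [0, 0, 0.02, 0, 0, 0, 0], [0, 0, 0, 0, 0, 0, 0]],
])

```text
time: 13.9
tool_pos: [0.5816, -0.1032, 0.0871]
tool_rot: [-3.141, 0.0, 1.757]
contact_force: [0.1, 0.4, -0.6]
opening: 0.0179
```

```bash
python3 look.py 6;python3 - <<'E'
from h import *
im,d=read_camera("side")
cv2.imwrite("pics/side6.png",cv2.resize(im[140:260,275:395,::-1],None,fx=5,fy=5,interpolation=cv2.INTER_CUBIC))
s=status.observe();print(s["tool_pos"],s["contact_force"],s["opening"])
E
```

```text
mark rel angle deg -18.47639885200125 148.73228 237.32399
[ 0.58167515 -0.10324021  0.08721713] [ 0.27193946 -0.30268394 -1.55253626] 0.017728937672520453
```

View pics/side6.png

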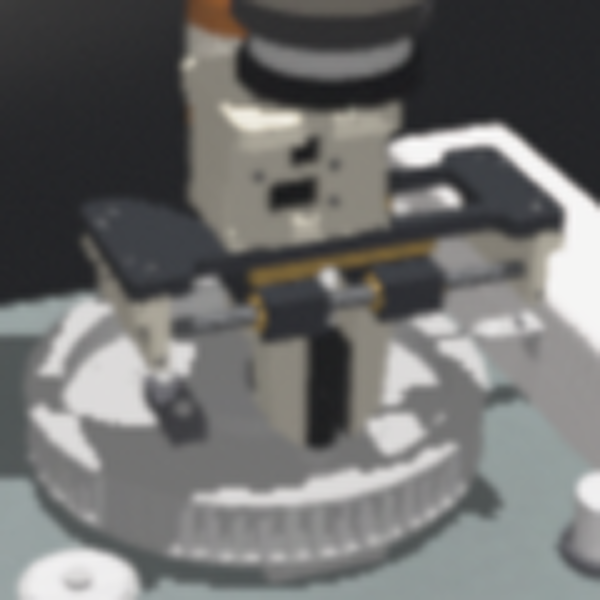

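>>> jog_arm([
  [[0, 0, 0.04, 0, 0, 0, 0], [0, 0, 0.04, 0, 0, 0, 0], [0, 0, 0.04, 0, 0, 0, 0], [0, 0, 0, 0, 0, 0, 0]],
])

```text
time: 14.5
tool_pos: [0.5815, -0.1032, 0.0809]
tool_rot: [-3.141, -0.0, 1.757]
contact_force: [0.5, 0.5, 0.7]
opening: 0.0174
```

>>> jog_arm([
  [[0, 0, 0.03, 0, 0, 0, 0], [0, 0, 0.02, 0, 0, 0, 0], [0, 0, 0, 0, 0, 0, 0]],
])

```text
time: 14.88
tool_pos: [0.5816, -0.1032, 0.0786]
tool_rot: [-3.141, 0.0, 1.757]
contact_force: [0.6, -0.8, -0.8]
opening: 0.0179
```

>>> jog_arm([
  [[0, 0, 0.02, 0, 0, 0, 0], [0, 0, 0, 0, 0, 0, 0]],
])

```text
time: 15.12
tool_pos: [0.5817, -0.1032, 0.0777]
tool_rot: [-3.142, 0.0, 1.757]
contact_force: [0.4, -1.2, 0.1]
opening: 0.0175
```

>>> jog_arm([
  [[0, 0, 0.02, 0, 0, 0, 0], [0, 0, 0, 0, 0, 0, 0]],
])

```text
time: 15.38
tool_pos: [0.5816, -0.1032, 0.0766]
tool_rot: [-3.141, 0.0, 1.757]
contact_force: [0.1, -0.1, -1.2]
opening: 0.0176
```

>>> jog_arm([
  [[0, 0, 0.01, 0, 0, 0, 0], [0, 0, 0, 0, 0, 0, 0]],
])

```text
time: 15.62
tool_pos: [0.5817, -0.1032, 0.0762]
tool_rot: [-3.142, 0.0, 1.757]
contact_force: [0.3, 1.1, 0.3]
opening: 0.0177
```

>>> jog_arm([
  [[0, 0, 0.02, 0, 0, 0, 0], [0, 0, 0, 0, 0, 0, 0]],
])

```text
time: 15.88
tool_pos: [0.5816, -0.1032, 0.0751]
tool_rot: [-3.141, 0.0, 1.757]
contact_force: [1.1, 0.4, -0.6]
opening: 0.0174
```

>>> jog_arm([
  [[0, 0, 0.02, 0, 0, 0, 0], [0, 0, 0, 0, 0, 0, 0]],
])

```text
time: 16.12
tool_pos: [0.5816, -0.1032, 0.0741]
tool_rot: [-3.141, -0.0, 1.757]
contact_force: [0.2, -0.2, -0.6]
opening: 0.0176
```

```bash
python3 - <<'E'
from h import *
im,d=read_camera("side")
k=8;z=cv2.resize(im[185:245,310:370,::-1],None,fx=k,fy=k,interpolation=cv2.INTER_CUBIC)
t=status.observe()["tool_pos"]
for dz in(-.0395,-.0125,-.0065,0):
    print(dz,((proj("side",[t[0],t[1],t[2]+dz])-[310,185]+.5)*k-.5).round())
cv2.imwrite("pics/side7.png",z)
print(t)
E
```

```text
-0.0395 [225. 488.]
-0.0125 [228. 409.]
-0.0065 [228. 391.]
0 [229. 371.]
[ 0.58163947 -0.10321316  0.07415057]
```

View pics/side7.png

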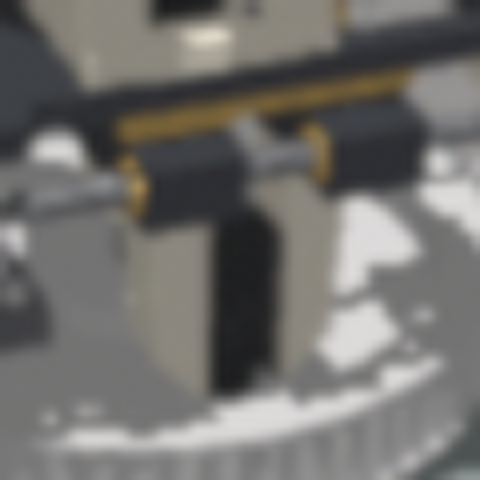

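No slip: the handle bottom is at (240,393), against a predicted 391. So the tip is about 3.4 mm below the block's top and already in its hole. Continuing gently.

>>> jog_arm([
  [[0, 0, 0.02, 0, 0, 0, 0], [0, 0, 0.02, 0, 0, 0, 0], [0, 0, 0, 0, 0, 0, 0]],
])

```text
time: 16.55
tool_pos: [0.5816, -0.1032, 0.0721]
tool_rot: [-3.141, 0.0, 1.757]
contact_force: [-0.6, 0.0, -0.4]
opening: 0.0178
```

>>> jog_arm([
  [[0, 0, 0.02, 0, 0, 0, 0], [0, 0, 0.02, 0, 0, 0, 0], [0, 0, 0, 0, 0, 0, 0]],
])

```text
time: 16.92
tool_pos: [0.5816, -0.1032, 0.0701]
tool_rot: [-3.141, -0.0, 1.757]
contact_force: [-0.2, 0.6, 0.3]
opening: 0.0176
```

>>> jog_arm([
  [[0, 0, 0.02, 0, 0, 0, 0], [0, 0, 0.02, 0, 0, 0, 0], [0, 0, 0, 0, 0, 0, 0]],
])

```text
time: 17.3
tool_pos: [0.5816, -0.1032, 0.0681]
tool_rot: [-3.141, -0.0, 1.757]
contact_force: [-0.3, -0.3, -0.0]
opening: 0.0173
```

>>> jog_arm([
  [[0, 0, 0.02, 0, 0, 0, 0], [0, 0, 0.02, 0, 0, 0, 0], [0, 0, 0, 0, 0, 0, 0]],
])

```text
time: 17.68
tool_pos: [0.5816, -0.1032, 0.0661]
tool_rot: [-3.141, -0.0, 1.757]
contact_force: [0.2, -0.4, -1.0]
opening: 0.0176
```

>>> jog_arm([
  [[0, 0, 0.02, 0, 0, 0, 0], [0, 0, 0, 0, 0, 0, 0]],
])

```text
time: 17.92
tool_pos: [0.5817, -0.1031, 0.0652]
tool_rot: [3.142, -0.0, 1.757]
contact_force: [0.9, 0.5, -0.1]
opening: 0.0176
```

>>> jog_arm([
  [[0, 0, 0.01, 0, 0, 0, 0], [0, 0, 0, 0, 0, 0, 0]],
])

```text
time: 18.18
tool_pos: [0.5817, -0.1031, 0.0647]
tool_rot: [3.142, -0.0, 1.757]
contact_force: [0.4, 1.1, -0.2]
opening: 0.0177
```

>>> jog_arm([
  [[0, 0, 0.01, 0, 0, 0, 0], [0, 0, 0, 0, 0, 0, 0]],
])

```text
time: 18.42
tool_pos: [0.5817, -0.1032, 0.0646]
tool_rot: [3.141, 0.0, 1.757]
contact_force: [-1.4, 1.5, 3.7]
opening: 0.0174
```

>>> jog_arm([
  [[0, 0, 0.01, 0, 0, 0, 0], [0, 0, 0, 0, 0, 0, 0]],
])

```text
time: 18.68
tool_pos: [0.5818, -0.1032, 0.0645]
tool_rot: [3.141, 0.0, 1.757]
contact_force: [-2.5, 3.0, 7.9]
opening: 0.0176
```

>>> jog_arm([
  [[0, 0, -0.01, 0, 0, 0, 0], [0, 0, 0, 0, 0, 0, 0.23], [0, 0, 0, 0, 0, 0, 0.23], [0, 0, 0, 0, 0, 0, 0.23]],
])

```text
time: 19.18
tool_pos: [0.5818, -0.103, 0.0641]
tool_rot: [3.141, -0.0, 1.757]
contact_force: [0.9, 3.5, 2.1]
opening: 0.0209
```

>>> jog_arm([
  [[0.03, 0, 0, 0, 0, 0, 0.24], [0, 0, -0.05, 0, 0, 0, 0.24], [0, 0, -0.1, 0, 0, 0, 0.26], [0, 0, 0, 0, 0, 0, 0.3]],
])

```text
time: 19.68
tool_pos: [0.5817, -0.1021, 0.0723]
tool_rot: [3.141, 0.001, 1.757]
contact_force: [-1.2, 0.1, -0.3]
opening: 0.0265
```

Clear of contact; open more, rise clear and look.

>>> jog_arm([
  [[0, 0, 0, 0, 0, 0, 0.4], [0, 0, 0, 0, 0, 0, 0.4], [0, 0, -0.3, 0, 0, 0, 0.4], [0, 0, -0.6, 0, 0, 0, 0.4], [0, 0, -0.9, 0, 0, 0, 0.4], [0, 0, -0.9, 0, 0, 0, 0.4], [-0.5, -0.7, 0, 0, 0, 0, 0.4], [-0.5, -0.7, 0, 0, 0, 0, 0.4], [-0.5, -0.7, 0, 0, 0, 0, 0.4], [-0.5, -0.7, 0, 0, 0, 0, 0.4], [-0.5, -0.7, 0, 0, 0, 0, 0.4], [-0.5, -0.7, 0, 0, 0, 0, 0.4], [0, 0, 0, 0, 0, 0, 0.4], [0, 0, 0, 0, 0, 0, 0.4]],
])

```text
time: 21.42
tool_pos: [0.4031, -0.2879, 0.2075]
tool_rot: [3.141, 0.001, 1.756]
contact_force: [0.6, -0.2, -0.5]
opening: 0.0366
```

```bash
python3 look.py 8; python3 - <<'E'
from h import *
im,d=read_camera("side");np.savez("side8.npz",im=im,d=d)
k=6;cv2.imwrite("pics/side8.png",cv2.resize(im[165:260,275:385,::-1],None,fx=k,fy=k,interpolation=cv2.INTER_CUBIC))
for z in(.11,.058,.052):print(z,((proj("side",[.5818,-.1032,z])-[275,165]+.5)*k).round())
E
```

```text
mark rel angle deg -0.40622902139887884 171.96315 238.57413
0.11 [385. 315.]
0.058 [381. 435.]
0.052 [381. 448.]
```

View pics/look8.png

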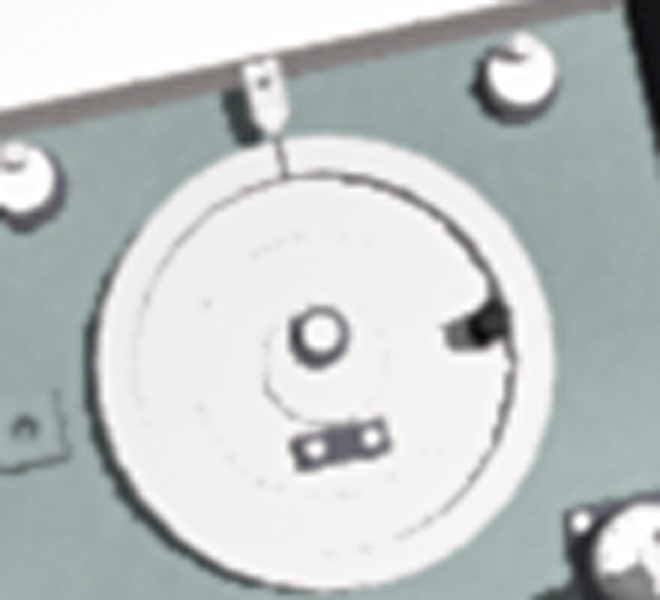

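View pics/side8.png

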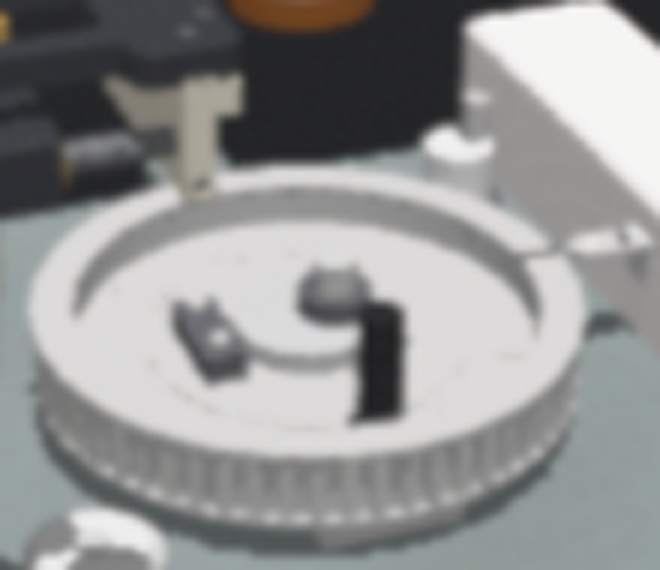

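```bash
python3 - <<'E'
from h import *
for n,nm,box in(("top","top8",(195,215,352,368)),("side","side8",(205,240,325,350))):
    a=np.load(nm+".npz");P=pts(n,a["d"]);v0,v1,u0,u1=box
    q=P[v0:v1,u0:u1].reshape(-1,3);dk=a["im"][v0:v1,u0:u1].max(2).ravel()<60;q=q[dk];print(n,len(q),np.sort(q[:,2])[-8:].round(4),np.median(q,0).round(4))
# reference heights, rim top
    for t in(200,300,120):
        x,y=.5673+.1015*np.cos(np.radians(t)),-.0241+.1015*np.sin(np.radians(t));u,v=proj(n,[x,y,.07]).round().astype(int);print(t,P[v,u].round(4),(x,y))
a=np.load("side8.npz")["im"];g=a.max(2)
print(g[210:240,334:346])
# rim top front outer edge row at that col vs prediction
print([proj("side",[.5673+r*np.cos(t),-.0241+r*np.sin(t),.07]).round(2) for r in(.11,.093) for t in(-1.4,1.7)])
print(g[225:250,338]);print(g[190:205,328])
E
```

```text
top 26 [0.1099 0.1109 0.1109 0.1111 0.1133 0.1137 0.1177 1.3544] [ 0.5777 -0.0997  0.1081]
200 [ 0.473  -0.0599  0.0702] (np.float64(0.47192119899023033), np.float64(-0.05881504454755537))
300 [ 0.6171 -0.111   0.0703] (np.float64(0.61805), np.float64(-0.11200157848412053))
120 [0.5164 0.0629 0.0697] (np.float64(0.5165500000000001), np.float64(0.06380157848412053))
side 89 [0.1112 0.1115 0.1117 0.112  0.1123 0.1132 0.5487 0.5487] [ 0.5793 -0.1094  0.0963]
200 [ 0.4721 -0.0598  0.0699] (np.float64(0.47192119899023033), np.float64(-0.05881504454755537))
300 [ 0.6174 -0.1131  0.0717] (np.float64(0.61805), np.float64(-0.11200157848412053))
120 [0.5173 0.06   0.0707] (np.float64(0.5165500000000001), np.float64(0.06380157848412053))
[[158 187 209 218 219 220 220 220 220 220 220 220]
 [135 151 183 212 219 219 220 220 220 220 220 220]
 [125 128 159 200 217 220 220 220 220 220 220 219]
 [120 120 148 192 215 217 218 219 219 220 220 220]
 [113 109 127 166 189 195 201 212 218 220 220 220]
 [ 98  86  84 100 113 122 144 177 205 217 220 220]
 [ 78  64  54  53  55  62  82 122 174 213 219 220]
 [ 72 
[... 733 characters left out ...]
  43  85 153 206 216 216]
 [132  66  38  37  37  37  47  88 151 199 211 213]
 [119  62  40  41  43  47  61 101 155 199 215 218]
 [ 98  71  68  74  82  91 106 139 181 212 219 220]
 [132 135 140 144 150 159 170 191 211 218 220 220]
 [191 202 206 207 209 211 213 216 219 219 220 220]
 [216 219 219 219 219 219 219 219 219 219 219 218]
 [219 219 219 219 219 219 218 217 216 214 210 205]
 [217 214 212 211 210 207 204 200 194 188 178 166]]
[array([342.76, 239.9 ]), array([313.53, 193.7 ]), array([339.89, 235.63]), array([315.27, 196.68])]
[ 34  36  37  38  36  36  37  37  43  82 150 209 219 219 210 177 146 140
 143 142 142 142 144 144 147]
[ 41  67 138 206 218 203 162 146 146 145 148 168 202 217 220]
```

```bash
python3 -c "
from h import *
s=status.observe();print(s['time'],s['contact_force']);print(ticket.hand_in())"
```

```text
21.525 [-0.19905579 -0.45883293 -0.48191368]
the job is handed in; nothing more can be done
None
```

The pulley is turned to the pointer and the locking pin is fully home in the index block. The job is handed in at 21.5 s, with the robot clear of everything.

- **Pulley:** I gripped the rim and turned it about 50° clockwise. In the last top view the mark is at -0.41° and the pointer at about -0.45°, so they agree within about 0.1°.
- **Pin:** It was lifted from the parking boss and carried 230 mm to the lock hole. It met no resistance in the web or at the block's top, so the pulley did not need easing either way. The shoulder touched down exactly at the home height, where the force on the tool peaked at about 9 N.
- **Last checks:** After release, depth in both views puts the handle top mostly at 110–112 mm, with a few stray readings higher. Home is 110 mm; standing on the block would be 123 mm. The side view showed the handle top about 1 pixel (roughly 2 mm) higher than predicted, which is about the calibration's accuracy.
- **One weak reading:** With the pin part-way down, the gripper's shadow spoiled one mark measurement (-18°). I ignored it, and the later clear view gave -0.41°.
- **Not rechecked:** I never moved near the bottle, flask or wrench, and took no final measurement of them.

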